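# Set a timber batten out to the length gauge and hold it

### The job

The timber batten lying on the low steel stand is to be cut to length: slide it along the stand, without lifting or tipping it, towards the side where the length gauge stands, until its leading end is level with the tip of the gauge's pointer. Out there the batten would tip off the stand by itself, so keep hold of it, flat on the stand, straight along it and clear of the gauge, and finish while still holding it so. Leave the tin, the tape roll, the flange and the square where they are.

Things in the scene. Friction and masses are not known exactly. Their poses are not given: they have to be found in the camera images.
- batten: plain light timber batten, 360 mm long (its own y axis), 60 mm wide (x), 30 mm thick (z), about 0.4 kg, evenly heavy, loose. Origin at the centre of its underside; at the start it lies about centred on the stand, overhanging both ends by 60 to 120 mm and up to 9 degrees askew. Its two ends are alike; its ends are at y = +180 and -180 mm.
- stand: low welded steel stand, fixed to the bench: a flat bare top plate 120 mm (own x) by 180 mm (own y, the sliding direction), its top face 80 mm above the bench, edges at y = +90 and -90 mm. The plate is 8 mm thick on two grey box legs. Origin at the centre of its underside on the bench; turned up to 14 degrees either way.
- gauge: length gauge, fixed: dark base 60 x 70 x 16 mm, round steel post 14 mm thick, 146 mm tall, a dark clamp block on it with a flat steel pointer (6 mm thick, 12 mm high, 52 mm long) along its own -x, across the sliding direction. Origin on the bench under the post. It stands beyond the batten's path seen from the robot, 290 to 340 mm from the stand's centre along the stand's y, left or right.
- pointer_tip (a point): tip of the gauge's pointer (middle of its 6 mm thick end), 65 mm from the post in the gauge's -x and 106 mm above the bench (so 4 mm below the height of the batten's top face). The pointer lies beside the batten's path, some 25 to 45 mm clear of the side of a straight centred batten. The batten's leading end face must come level with it, measured along the batten.
- tin: plain metal tin, 60 mm diameter, 100 mm tall, standing at the end of the stand away from the gauge; bystander. Origin at the centre of its underside.
- tape: white roll of tape, 100 mm diameter, 45 mm tall, lying flat; bystander. Origin at the centre of its underside.
- flange: steel pipe flange lying flat, 160 mm diameter, 60 mm tall; bystander. Origin at the centre of its underside.
- square: steel engineer's square lying flat, stock 110 mm, blade 150 mm, 16 mm high; bystander. Origin at the underside of its stock.
Not all that is in view belongs to the job. Leave any pink or purple look-alike of the gauge alone. Leave any turquoise look-alike of the stand alone.

How it is judged (in metres and radians):
At the end, for the whole second after the job is handed in: Leading end level with the pointer tip within 8 mm; batten flat on the stand (tilt under 0.04 rad, height within 5 mm), straight along it (0.07 rad) and centred within 30 mm, bearing on it, at rest, clear of the gauge, the fingers still holding it (over 1 N) ((y of pointer_tip in the frame of batten between 0.172 and 0.188 m or y of pointer_tip in the frame of batten between -0.188 and -0.172 m) and angle between batten's own z axis and vertical below 0.04 rad and z of batten in the frame of stand between 0.076 and 0.085 m and x of batten in the frame of stand between -0.03 and 0.03 m and angle between the y axis of batten and the y axis of stand, either way round below 0.07 rad and contact force between the fingers and batten above 1 N and contact force between batten and stand above 0.3 N and contact force between batten and gauge below 0.3 N and linear speed of batten below 0.01 m/s); the arm keeps its last pose, push and grip.
It fails at once if the batten is lifted off the stand (more than 12 mm) (z of batten in the frame of stand above 0.092 m).
It fails at once if the batten tips (more than 0.12 rad) (angle between batten's own z axis and vertical above 0.12 rad).
It fails at once if a bystander is disturbed (moved over 25 mm) (distance of any of tin, tape, flange, square from where it was at the start of the episode above 0.025 m).
It also fails if it takes over 38 s, if anything falls off the work surface, if the arm or the gripper's body presses on something with over 40 N, if the wrist force passes 120 N, or if a joint passes its speed limit or range.

### The arm

A 6-joint arm with a two-finger parallel gripper is mounted at the origin on the work surface. World frame = base frame: x ahead of the robot, y to its left, z up, the work surface at z = 0. Lengths are in mm, angles in rad, forces in N, time in s.
With the tool pointing down it reaches from about 375 to 975 mm from the base axis. Payload 3.8 kg.
Tool frame: the origin (TCP) lies where the fingers leave the gripper's body, on its centre line; the fingertips stand 73 mm ahead of it and the grasp point (between the pads) lies 54 mm ahead of it; z points along the fingers, y is the direction in which the jaws open and shut (so a half turn about z gives the same grasp; the last joint's range is limited). The gripper opens to 85 mm and grips with 20 to 120 N. Pads are 22 mm wide; open, the fingers measure 114 mm over their backs; the gripper's body (76 mm by 85 mm) begins 54 mm behind the grasp point. The pads swing forward as they close: fully open they stand 13 mm farther back than shut.
Start: joints at [1.275, 0.264, 1.604, -0, 1.274, -0.037], TCP at [172.745, 652.517, 303.88] pointing down, gripper open.
Joint ranges: [-2.63, 2.63], [-0.94, 2.18], [0.31, 2.57], [-1.31, 4.45], [0, 2.66], [-2.55, 2.55]. Speed limits (rad/s): [2.57, 2.57, 3.14, 3.14, 3.14, 3.14].

### API

Orientations are given as a unit quaternion [w, x, y, z].
In Python, from station import ctrl gives the robot as it stands.
- The arm moves only by the shell command python3 -m creep 'ROWS' [FORCE]. ROWS is JSON, a list that holds one entry, the list of rows, each a list of 7 numbers: the shift along the tool's x, y, z in m, then the turn, a rotation vector about the tool's x, y, z in degrees, then the opening, from -1 (shut) to 1 (fully open), so that 0 is half open. In form: [[[dx, dy, dz, wx, wy, wz, jaw], ...]]. A call has 1 to 5 rows; each row shifts and turns the pose as measured when the row begins, along the tool's axes as they then stand; what a row does not reach is not made up. A row lasts 1/8 s, in which the tool goes at most 62.5 mm and 10.7 degrees, less where a joint would pass 70% of its speed; a pose out of reach is approached as far as the arm can. A call is refused whole if a number of a shift passes 0.0625 or a number of a turn 10.7, either way. A call with a gripper value outside its range is refused whole. The fingers move at their own pace and stop on an object; FORCE is the grip in N (left out, the last holds). Time passes only in rows, so rows that do not move let the fingers close. It gives the time, the measured TCP pose, the force and the opening at its end, in the units of the state.
- ctrl.observe(): the state, without advancing time (a new reading comes with each control period).
- ctrl.read_camera(name): name is "scene" or "side" or "wrist"; returns the picture (420x560x3 uint8, red, green, blue); there is no depth.
- ctrl.camera_model(name): a dict with "fx", "fy", "cx", "cy" (pixels), "cam_to_world" (4x4, takes a point from camera to world coordinates); the wrist camera has in their place "hand_eye" (4x4, takes a point from camera to tool coordinates, whose origin is the TCP and whose axes are the flange's). Camera axes: x right, y up, looking along -z (the intrinsics and any distortion apply to the point x, -y, -z); pixel columns grow to the right and rows downward; lengths in mm; the calibration is good to about 2 mm. A picture is of the moment at which its call begins: read the wrist's pose just before it. camera_model takes no time and is no camera call.
- ctrl.sign_off(): hands the job in, once; it reports no verdict.
The state is a dict: "time": time; "joint_pos": joint angles; "qvel": joint speeds; "joint_efforts": joint torques, N m; "tool_pos": TCP position; "orientation": TCP orientation; "wrist_force": force on the tool from outside, world axes, zero at the start; "wrist_torque": the same for the moment, N m; "finger_gap": finger opening in mm.
Only numpy, scipy, OpenCV 4.12 (cv2) and the standard library are available. Lean on these libraries where they do the work, as an engineer would, in place of code of your own. Each camera call takes 0.05 s, during which the arm holds its last target.

## Working session

There is one attempt and no reset: what is moved stays moved. The work goes in short steps, Python scripts to look and compute and a shell command to move; the robot and the scene stay as the last step left them, time stands still between calls to the robot, and variables do not carry over. Pictures are saved under pics/ and viewed, and the job is handed in when it is done.

```bash
ls; mkdir -p pics; python3 - <<'E'
from station import ctrl
import cv2,json
print(ctrl.observe())
for n in ("scene","side","wrist"):
    m=ctrl.camera_model(n);print(n,m)
    cv2.imwrite(f"pics/{n}0.png",cv2.cvtColor(ctrl.read_camera(n),cv2.COLOR_RGB2BGR))
E
```

```text
pics
{'time': 0.0, 'joint_pos': array([ 1.27510264e+00,  2.64785866e-01,  1.60539345e+00,  7.18869846e-06,
        1.27369122e+00, -3.69517405e-02]), 'qvel': array([ 1.30548869e-03,  1.62369747e-03, -9.13083903e-05,  1.28117983e-04,
       -5.77084982e-04,  7.21939078e-04]), 'joint_efforts': array([-1.46723665e-03, -5.15123212e+01, -3.67310822e+01, -1.33229819e-04,
        1.29153611e-02,  2.33404506e-05]), 'tool_pos': array([172.575141  , 651.97333552, 302.52928981]), 'orientation': array([-1.91947678e-04,  1.29011360e-01,  9.91642462e-01, -1.12265410e-03]), 'wrist_force': array([ 0.49405753, -0.73442168, -0.21418918]), 'wrist_torque': array([ 1.94083463e-03, -7.49486730e-05,  4.49832006e-02]), 'finger_gap': 85.79549100719301}
scene {'fx': 525.0189209634921, 'fy': 525.0189209634921, 'cx': 280.24736726740633, 'cy': 210.95636258973437, 'cam_to_world': array([[-3.56502331e-01, -7.16539987e-01,  5.99563620e-01,
         1.71461540e+03],
       [ 9.34126380e-01, -2.61192692e-01,  2.43282313e-01,
         5.07443373e+02],
       [-1.77198696e-02,  6.46798906e-01,  7.62454708e-01,
        
[... 332 characters left out ...]
2e-01,  4.55372682e-01, -7.00783111e-01,
        -1.03506221e+03],
       [-3.03045218e-03,  8.37427705e-01,  5.46539710e-01,
         9.00410329e+02],
       [ 0.00000000e+00,  0.00000000e+00,  0.00000000e+00,
         1.00000000e+00]])}
wrist {'fx': 347.8573777951764, 'fy': 347.8573777951764, 'cx': 278.7710780384613, 'cy': 215.37527491809269, 'hand_eye': array([[ 4.56192892e-04,  9.49593132e-01,  3.13484730e-01,
         7.92948910e+01],
       [ 9.99999562e-01, -6.89452154e-04,  6.33224904e-04,
         2.14324460e-01],
       [ 8.17438742e-04,  3.13484304e-01, -9.49593030e-01,
        -7.05037335e+01],
       [ 0.00000000e+00,  0.00000000e+00,  0.00000000e+00,
         1.00000000e+00]])}
```

View pics/scene0.png

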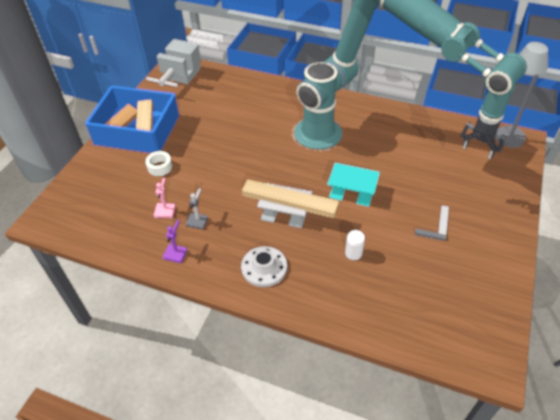

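View pics/side0.png

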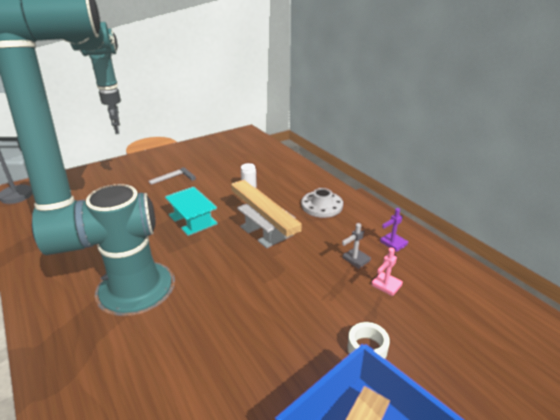

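View pics/wrist0.png

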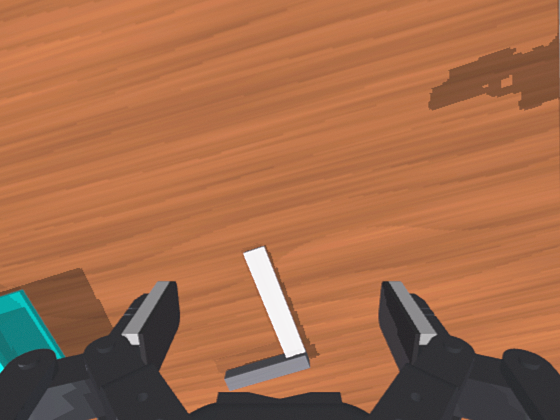

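The scene view shows the batten at about (290,198), with the grey gauge at (197,210) on the −y side and pink/purple decoys beside it. The tin is at (355,245), flange (264,266), tape (159,163) and square (435,228). Next I'll get rough positions.

```bash
cat > h.py <<'E'
import numpy as np,cv2
from scipy.spatial.transform import Rotation as R
from station import ctrl
def pose(o):
    T=np.eye(4);w,x,y,z=o['orientation'];T[:3,:3]=R.from_quat([x,y,z,w]).as_matrix();T[:3,3]=o['tool_pos'];return T
def c2w(name,o=None):
    m=ctrl.camera_model(name)
    return m, (pose(o)@m['hand_eye'] if name=='wrist' else m['cam_to_world'])
def ray(name,u,v,o=None):
    m,C=c2w(name,o); d=np.array([(u-m['cx'])/m['fx'],-(v-m['cy'])/m['fy'],-1]); return C[:3,3],C[:3,:3]@d
def onz(name,u,v,z,o=None):
    p,d=ray(name,u,v,o); return p+d*(z-p[2])/d[2]
def proj(name,P,o=None):
    m,C=c2w(name,o); q=np.linalg.inv(C)@np.append(P,1); return m['cx']+m['fx']*q[0]/-q[2], m['cy']-m['fy']*q[1]/-q[2]
def cross(a,b):
    (p,d),(q,e)=a,b
    A=np.stack([d,-e],1); s=np.linalg.lstsq(A,q-p,rcond=None)[0]
    x,y=p+d*s[0],q+e*s[1]; return (x+y)/2,np.linalg.norm(x-y)
def shot(name,f):
    o=ctrl.observe(); im=cv2.cvtColor(ctrl.read_camera(name),cv2.COLOR_RGB2BGR); cv2.imwrite('pics/'+f,im); return o,im
E
python3 - <<'E'
from h import *
for n in("scene","side"):
    im=cv2.imread(f'pics/{n}0.png')
    x0,y0=(140,150) if n=="scene" else (180,150)
    cv2.imwrite(f'pics/{n}_z.png',cv2.resize(im[y0:y0+140,x0:x0+240][:, :],None,fx=3.3,fy=3.3,interpolation=cv2.INTER_CUBIC))
for nm,u,v,z in(("tin",355,238,100),("flange",264,266,30),("tape",159,163,22),("gauge base",197,222,8),("turq",354,178,80),("bat",244,188,110),("bat2",335,206,110)):
    print(nm,onz("scene",u,v,z).round())
E
```

```text
tin [590. 330. 100.]
flange [765.  55.  30.]
tape [ 430. -557.   22.]
gauge base [ 652. -269.    8.]
turq [291. 244.  80.]
bat [ 512. -126.  110.]
bat2 [480. 223. 110.]
```

View pics/scene_z.png

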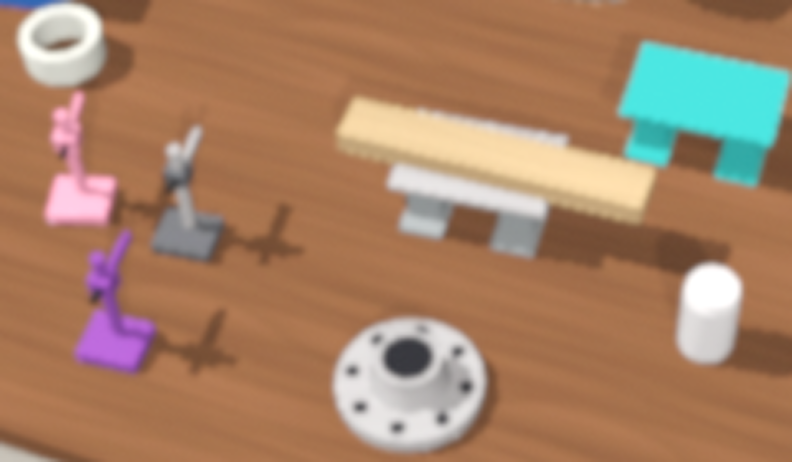

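View pics/side_z.png

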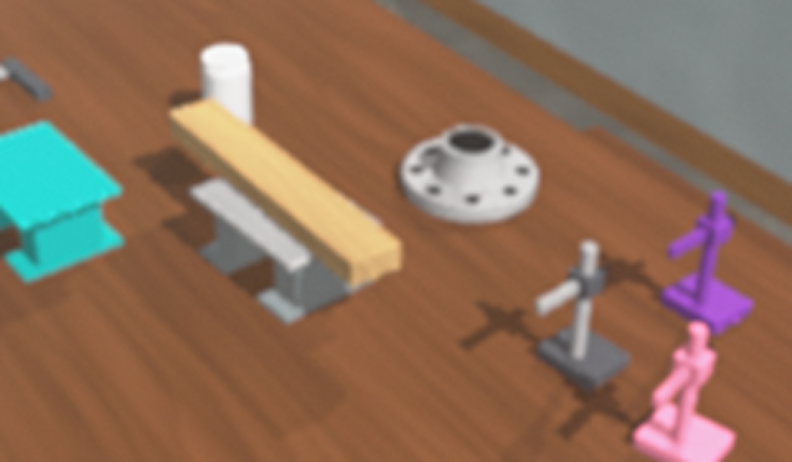

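```bash
cat > plan.py <<'E'
import sys
from h import *
# usage: plan.py x y z yaw_of_tool_x_deg nrows : prints the per-row tool-frame shift/turn to the pose (tool pointing down)
x,y,z,yaw,n=map(float,sys.argv[1:]);n=int(n)
T=pose(ctrl.observe());a=np.radians(yaw)
Rt=np.stack([[np.cos(a),np.sin(a),0],[np.sin(a),-np.cos(a),0],[0,0,-1]],1)
rv=R.from_matrix(T[:3,:3].T@Rt).as_rotvec()
dp=(np.array([x,y,z])-T[:3,3])/n/1000;Rc=T[:3,:3]
print('yaw now',np.degrees(np.arctan2(Rc[1,0],Rc[0,0])).round(2))
for i in range(n):
    print((Rc.T@dp).round(4),np.degrees(rv/n).round(2)); Rc=Rc@R.from_rotvec(rv/n).as_matrix()
E
python3 plan.py 540 -60 420 95 14
```

```text
yaw now 165.17
[-0.0384 -0.0425 -0.0083] [-0.01  0.    5.01]
[-0.0419 -0.039  -0.0083] [-0.01  0.    5.01]
[-0.0452 -0.0351 -0.0083] [-0.01  0.    5.01]
[-0.0481 -0.0311 -0.0083] [-0.01  0.    5.01]
[-0.0506 -0.0267 -0.0083] [-0.01  0.    5.01]
[-0.0528 -0.0222 -0.0083] [-0.01  0.    5.01]
[-0.0545 -0.0175 -0.0083] [-0.01  0.    5.01]
[-0.0558 -0.0127 -0.0083] [-0.01  0.    5.01]
[-0.0567 -0.0078 -0.0083] [-0.01  0.    5.01]
[-0.0572 -0.0028 -0.0084] [-0.01  0.    5.01]
[-0.0572  0.0022 -0.0084] [-0.01  0.    5.01]
[-0.0568  0.0072 -0.0084] [-0.01  0.    5.01]
[-0.0559  0.0122 -0.0084] [-0.01  0.    5.01]
[-0.0547  0.017  -0.0084] [-0.01  0.    5.01]
```

```bash
python3 -m creep '[[[-0.038,-0.0425,-0.008,0,0,5,1],[-0.042,-0.039,-0.008,0,0,5,1],[-0.045,-0.035,-0.008,0,0,5,1],[-0.048,-0.031,-0.008,0,0,5,1],[-0.0505,-0.027,-0.008,0,0,5,1]]]' 60
python3 plan.py 540 -60 420 95 10
```

```text
time: 0.78
tool_pos: [303.1, 392.7, 340.2]
orientation: [0.0, 0.344, 0.939, -0.004]
wrist_force: [1.1, 0.3, 0.3]
finger_gap: 85.2
yaw now 139.78
[-0.0473 -0.0193 -0.0077] [-0.03  0.03  4.48]
[-0.0487 -0.0156 -0.0078] [-0.03  0.03  4.48]
[-0.0498 -0.0117 -0.0078] [-0.03  0.03  4.48]
[-0.0505 -0.0078 -0.0078] [-0.03  0.03  4.48]
[-0.051  -0.0038 -0.0079] [-0.03  0.03  4.48]
[-0.0511  0.0002 -0.0079] [-0.03  0.03  4.48]
[-0.0509  0.0042 -0.0079] [-0.03  0.03  4.48]
[-0.0505  0.0081 -0.0079] [-0.03  0.03  4.48]
[-0.0497  0.0121 -0.0079] [-0.03  0.03  4.48]
[-0.0486  0.0159 -0.008 ] [-0.03  0.03  4.48]
```

```bash
python3 -m creep '[[[-0.047,-0.019,-0.008,0,0,4.5,1],[-0.049,-0.0155,-0.008,0,0,4.5,1],[-0.05,-0.012,-0.008,0,0,4.5,1],[-0.0505,-0.008,-0.008,0,0,4.5,1],[-0.051,-0.004,-0.008,0,0,4.5,1]]]'
python3 -m creep '[[[-0.051,0,-0.008,0,0,4.5,1],[-0.051,0.004,-0.008,0,0,4.5,1],[-0.0505,0.008,-0.008,0,0,4.5,1],[-0.05,0.012,-0.008,0,0,4.5,1],[-0.0486,0.016,-0.008,0,0,4.5,1]]]'
python3 -m creep '[[[0,0,0,0,0,0,1],[0,0,0,0,0,0,1]]]'
python3 - <<'E'
from h import *
o,im=shot('wrist','w1.png');print(o['tool_pos'],o['orientation'])
np.savez('w1.npz',**{k:o[k] for k in('tool_pos','orientation')})
E
```

```text
time: 1.4
tool_pos: [421.6, 156.6, 382.1]
orientation: [0.001, 0.526, 0.851, -0.003]
wrist_force: [0.4, 0.7, 0.6]
finger_gap: 85.3
time: 2.02
tool_pos: [536.4, -81.0, 424.1]
orientation: [0.002, 0.687, 0.727, -0.002]
wrist_force: [1.4, 0.2, -0.1]
finger_gap: 85.5
time: 2.28
tool_pos: [537.0, -83.8, 423.4]
orientation: [0.001, 0.689, 0.725, -0.003]
wrist_force: [-0.1, 0.1, 0.3]
finger_gap: 85.3
[537.0241802  -83.79269476 423.38114562] [ 0.00120183  0.68863802  0.72509957 -0.00261572]
```

View pics/w1.png

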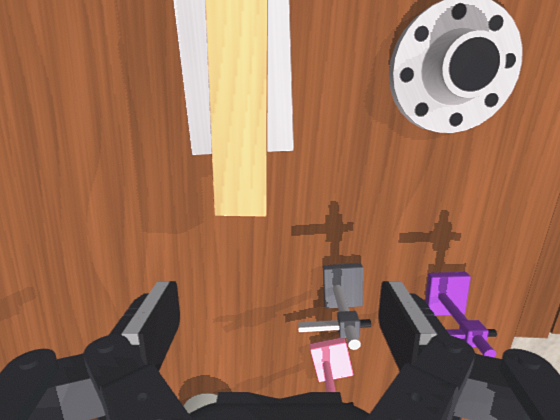

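The wrist view shows the pointer tip at about (299,327), the batten's leading end at (214–267, 216), the stand's near edge at (193,154)–(294,151), and the flange at (458,65), well off the path. I'll zoom in to refine these, and take a second view farther back.

```bash
python3 - <<'E'
from h import *
im=cv2.imread('pics/w1.png')
a=cv2.resize(im[300:350,280:380],None,fx=8,fy=8,interpolation=cv2.INTER_NEAREST)
b=cv2.resize(im[140:230,180:310],None,fx=6,fy=6,interpolation=cv2.INTER_NEAREST)
cv2.imwrite('pics/w1a.png',a);cv2.imwrite('pics/w1b.png',b)
E
python3 plan.py 510 40 420 93 3
```

```text
yaw now 92.99
[ 0.0416 -0.0068  0.0009] [-0.04  0.11 -0.  ]
[ 0.0416 -0.0068  0.001 ] [-0.04  0.11 -0.  ]
[ 0.0416 -0.0068  0.0011] [-0.04  0.11 -0.  ]
```

View pics/w1a.png

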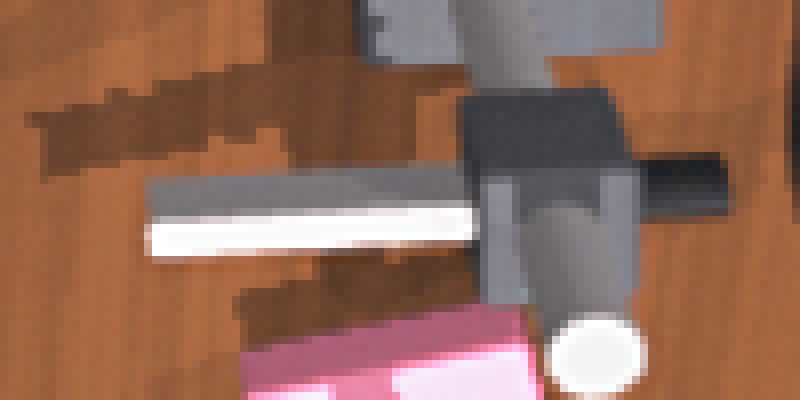

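View pics/w1b.png

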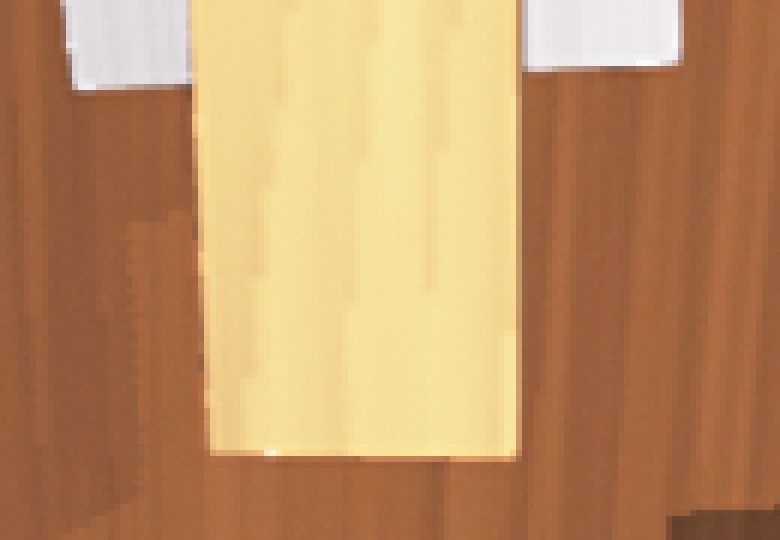

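```bash
python3 - <<'E'
from h import *
o=dict(np.load('w1.npz'))
for n,u,v,z in(('tip',298.3,329.7,112),('b1',215,215.5,110),('b2',266.7,216.5,110),('s1',192.5,155,80),('s2',293.8,150.8,80),('post',353.5,344.5,146)):print(n,onz('wrist',u,v,z,o).round(1))
E
python3 -m creep '[[[0.045,-0.007,0.001,0,0,0,1],[0.045,-0.007,0.001,0,0,0,1],[0.045,-0.007,0.001,0,0,0,1],[0,0,0,0,0,0,1],[0,0,0,0,0,0,1]]]'
python3 - <<'E'
from h import *
o,im=shot('wrist','w2.png');print(o['tool_pos'],o['orientation'])
np.savez('w2.npz',**{k:o[k] for k in('tool_pos','orientation')})
E
```

```text
tip [ 573.7 -286.5  112. ]
b1 [ 466.2 -136.   110. ]
b2 [ 526.3 -134.1  110. ]
s1 [434.7 -72.   80. ]
s2 [554.3 -60.8  80. ]
post [ 637.9 -278.9  146. ]
time: 2.95
tool_pos: [504.2, 58.9, 418.3]
orientation: [0.0, 0.685, 0.728, -0.003]
wrist_force: [-0.9, -0.2, -0.8]
finger_gap: 85.6
[504.15956488  58.86186848 418.25713591] [ 4.41072025e-04  6.85060663e-01  7.28480308e-01 -2.85209355e-03]
```

View pics/w2.png

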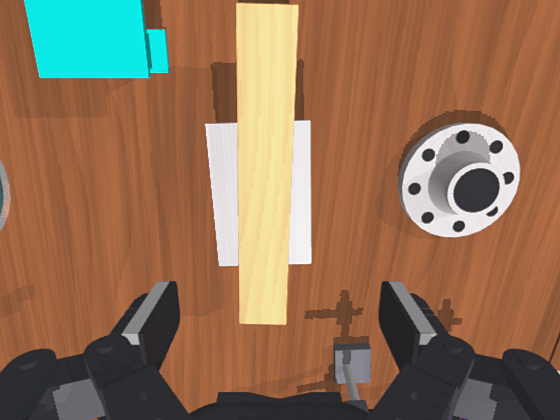

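The whole batten (238–298 × 3–325) and the stand plate (206–311 × 121–266) are in view. I'll fit both by masks.

```bash
cat > fit.py <<'E'
from h import *
def bat(im):
    h=cv2.cvtColor(im,cv2.COLOR_BGR2HSV); return cv2.inRange(h,(18,60,170),(32,170,255))
def rect(mask,z,o,erode=0):
    c=max(cv2.findContours(mask,cv2.RETR_EXTERNAL,cv2.CHAIN_APPROX_NONE)[0],key=cv2.contourArea)[:,0]
    P=np.array([onz('wrist',u,v,z,o)[:2] for u,v in cv2.convexHull(c)[:,0]],np.float32)
    (cx,cy),(w,l),a=cv2.minAreaRect(P); b=cv2.boxPoints(((cx,cy),(w,l),a)); return (cx,cy),(w,l),b
E
python3 - <<'E'
from fit import *
im=cv2.imread('pics/w2.png');o=dict(np.load('w2.npz'))
h=cv2.cvtColor(im,cv2.COLOR_BGR2HSV);print(h[200,262],h[200,225],h[200,100])
m=bat(im)
s=cv2.inRange(h,(0,0,160),(179,40,255));s[:, :195]=0;s[:,325:]=0;s[275:]=0
for mm,z in((m,110),(s|cv2.inRange(m[:],1,255)*0,80)):
    if z==80: 
        # close gap across batten
        P=np.argwhere(mm>0)[:,::-1]; mm=cv2.fillConvexPoly(mm.copy(),cv2.convexHull(P.astype(np.int32)),255)
    c,wl,b=rect(mm,z,o);
    i=np.argmax([np.linalg.norm(b[1]-b[0]),np.linalg.norm(b[2]-b[1])]);d=b[1]-b[0] if i==0 else b[2]-b[1]
    if d[1]<0:d=-d
    print(z,np.round(c,1),np.round(wl,1),'yaw',np.degrees(np.arctan2(d[1],d[0])).round(2));print(b.round(1))
E
```

```text
[ 22 102 243] [168   6 227] [ 12 155 166]
110 [488.9  45. ] [ 59.3 358.9] yaw 91.96
[[ 453.2  223.3]
 [ 465.4 -135.4]
 [ 524.7 -133.3]
 [ 512.4  225.3]]
80 [485.1  23.9] [121.3 180.8] yaw 95.37
[[416.2 108.2]
 [433.1 -71.8]
 [553.9 -60.4]
 [537.  119.6]]
```

```bash
python3 plan.py 485.8 137 260 92 4
```

```text
yaw now 93.47
[ 0.02   -0.0033  0.0395] [-0.05  0.06  0.37]
[ 0.0199 -0.0034  0.0395] [-0.05  0.06  0.37]
[ 0.0199 -0.0036  0.0395] [-0.05  0.06  0.37]
[ 0.0198 -0.0038  0.0395] [-0.05  0.06  0.37]
```

```bash
python3 -m creep '[[[0.02,-0.0035,0.0395,0,0,0.4,1],[0.02,-0.0035,0.0395,0,0,0.4,1],[0.02,-0.0035,0.0395,0,0,0.4,1],[0.02,-0.0035,0.0395,-0.2,0.2,0.4,1],[0,0,0,0,0,0,1]]]'
python3 plan.py 485.8 137 180 92 3
```

```text
time: 3.62
tool_pos: [487.7, 134.5, 257.4]
orientation: [0.003, 0.698, 0.716, 0.001]
wrist_force: [-0.5, -0.3, -0.5]
finger_gap: 85.4
yaw now 91.47
[ 0.0009 -0.0007  0.0258] [ 0.09  0.05 -0.18]
[ 0.0009 -0.0007  0.0258] [ 0.09  0.05 -0.18]
[ 0.0009 -0.0007  0.0258] [ 0.09  0.05 -0.18]
```

```bash
python3 -m creep '[[[0.001,-0.0007,0.026,0.1,0,-0.2,1],[0.001,-0.0007,0.026,0,0,-0.2,1],[0.001,-0.0007,0.022,0,0,-0.1,1],[0,0,0,0,0,0,1]]]'
python3 plan.py 485.8 137 157 92 2
python3 - <<'E'
from h import *
shot('side','s1.png');o,im=shot('wrist','w3.png')
E
```

```text
time: 4.12
tool_pos: [492.5, 133.8, 189.7]
orientation: [0.006, 0.696, 0.718, 0.004]
wrist_force: [0.7, -0.2, -0.1]
finger_gap: 85.6
yaw now 91.83
[ 0.0017 -0.0036  0.0163] [ 0.42  0.09 -0.08]
[ 0.0017 -0.0034  0.0163] [ 0.42  0.09 -0.08]
```

View pics/w3.png

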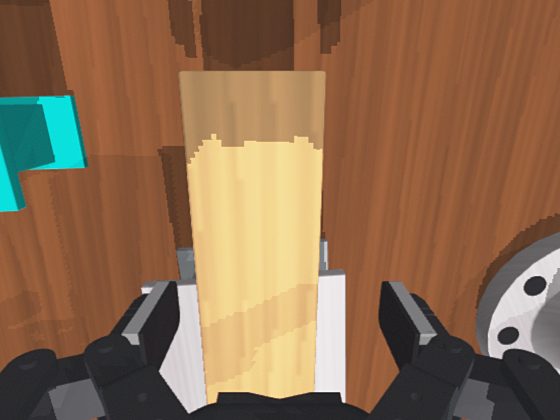

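The batten lies between the open fingers but sits left of centre (262 against 280 px), which matches the measured x offset. I'll correct that and go down in smaller steps.

```bash
python3 -m creep '[[[0.0017,-0.0055,0.008,0.5,0.1,0,1],[0.001,-0.001,0.008,0.3,0,0,1],[0,0,0,0,0,0,1]]]'
python3 plan.py 485.8 137 157 92 1
```

```text
time: 4.6
tool_pos: [489.4, 136.9, 178.1]
orientation: [0.003, 0.696, 0.718, 0.004]
wrist_force: [-0.0, 0.0, 0.2]
finger_gap: 85.5
yaw now 91.79
[ 0.0002 -0.0038  0.021 ] [ 0.55 -0.04 -0.21]
```

```bash
python3 -m creep '[[[0,-0.0035,0.008,0.4,0,-0.1,1],[0,-0.002,0.007,0.2,0,-0.1,1],[0,-0.001,0.005,0,0,0,1],[0,0,0,0,0,0,1]]]'
python3 plan.py 485.8 137 157 92 1
```

```text
time: 5.1
tool_pos: [482.2, 136.8, 156.3]
orientation: [-0.001, 0.694, 0.72, -0.001]
wrist_force: [-0.6, 0.0, 0.5]
finger_gap: 85.1
yaw now 92.04
[ 0.      0.0036 -0.0007] [-0.14 -0.03  0.04]
```

```bash
python3 -m creep '[[[0,0.003,-0.001,0,0,0,1],[0,0,0,0,0,0,1],[0,0,0,0,0,0,1]]]'
python3 plan.py 485.8 137 157 92 1
python3 - <<'E'
from h import *
o,im=shot('wrist','w4.png')
E
```

```text
time: 5.48
tool_pos: [485.9, 137.1, 157.8]
orientation: [-0.001, 0.694, 0.72, -0.0]
wrist_force: [0.5, 0.8, -0.5]
finger_gap: 85.2
yaw now 92.05
[-0.0001 -0.0001  0.0008] [-0.09 -0.03  0.05]
```

View pics/w4.png

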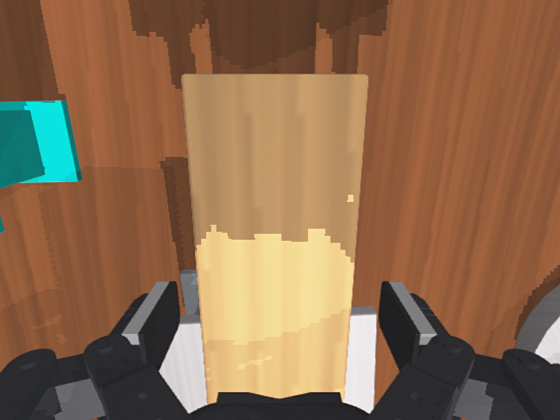

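It's centred and aligned, so I'll close the jaws.

```bash
python3 -m creep '[[[0,0,0,0,0,0,0.2],[0,0,0,0,0,0,-1],[0,0,0,0,0,0,-1],[0,0,0,0,0,0,-1]]]' 60
python3 -m creep '[[[0,0,0,0,0,0,-1],[0,0,0,0,0,0,-1]]]' 60
python3 plan.py 485.8 137 157 92 1
```

```text
time: 6.02
tool_pos: [486.3, 137.2, 158.5]
orientation: [-0.0, 0.694, 0.72, 0.0]
wrist_force: [0.2, -0.4, 0.1]
finger_gap: 58.7
time: 6.28
tool_pos: [486.3, 137.2, 158.5]
orientation: [-0.0, 0.694, 0.72, 0.0]
wrist_force: [0.3, 0.1, 0.7]
finger_gap: 58.6
yaw now 92.03
[-0.0002 -0.0005  0.0015] [-0.02 -0.06  0.03]
```

```bash
python3 plan.py 489.4 -21 158.2 95.4 16 | head -3
python3 -m creep '[[[-0.008,0,0,0,0,-0.3,-1],[-0.01,0,0,0,0,-0.3,-1],[-0.01,0,0,0,0,-0.3,-1]]]'
python3 plan.py 489.4 -21 158.2 95.4 12 | head -3
```

```text
yaw now 92.03
[-0.0099 -0.0002  0.    ] [-0.   -0.   -0.21]
[-0.0099 -0.0002  0.    ] [-0.   -0.   -0.21]
time: 6.65
tool_pos: [487.4, 108.7, 158.5]
orientation: [-0.001, 0.688, 0.726, 0.001]
wrist_force: [0.1, 2.4, 0.8]
finger_gap: 58.8
yaw now 93.03
[-0.0108 -0.0004 -0.    ] [-0.   -0.01 -0.2 ]
[-0.0108 -0.0004  0.    ] [-0.   -0.01 -0.2 ]
```

```bash

python3 -m creep '[[[-0.011,-0.0004,0,0,0,-0.25,-1],[-0.011,-0.0004,0,0,0,-0.25,-1],[-0.011,-0.0004,0,0,0,-0.25,-1],[-0.011,-0.0004,0,0,0,-0.25,-1]]]'
python3 plan.py 489.4 -21 158.2 95.4 8 | head -3
```

```text
time: 7.15
tool_pos: [488.4, 61.1, 158.5]
orientation: [-0.001, 0.682, 0.732, 0.001]
wrist_force: [-0.0, 3.0, 1.2]
finger_gap: 59.0
yaw now 94.04
[-0.0102 -0.0006  0.    ] [-0.   -0.02 -0.17]
[-0.0102 -0.0006  0.    ] [-0.   -0.02 -0.17]
```

```bash

python3 -m creep '[[[-0.01,-0.0006,0,0,0,-0.2,-1],[-0.01,-0.0006,0,0,0,-0.2,-1],[-0.01,-0.0006,0,0,0,-0.2,-1],[-0.01,-0.0006,0,0,0,-0.2,-1]]]'
python3 plan.py 489.4 -21 158.2 95.4 4 | head -3
python3 - <<'E'
from h import *
o,im=shot('side','s2.png');cv2.imwrite('pics/s2z.png',cv2.resize(im[150:290,180:420],None,fx=3.3,fy=3.3,interpolation=cv2.INTER_CUBIC))
E
```

```text
time: 7.65
tool_pos: [489.2, 18.2, 158.7]
orientation: [-0.001, 0.676, 0.737, 0.001]
wrist_force: [0.1, 2.6, 2.4]
finger_gap: 58.6
yaw now 94.88
[-0.0098 -0.0008  0.0001] [ 0.   -0.04 -0.13]
[-0.0098 -0.0008  0.0001] [ 0.   -0.04 -0.13]
```

View pics/s2z.png

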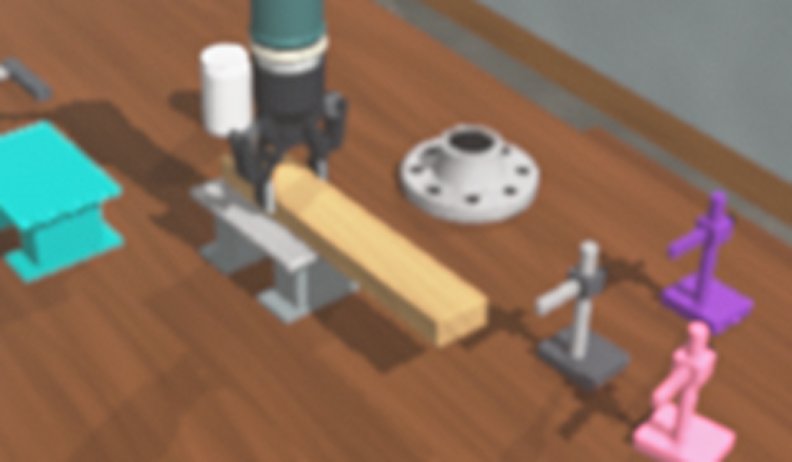

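The batten is flat on the stand in the grip and its leading end is approaching the gauge, clear of it. On with the last 39 mm.

```bash

python3 -m creep '[[[-0.01,-0.0006,0.0003,0,0,-0.15,-1],[-0.01,-0.0006,0.0003,0,0,-0.15,-1],[-0.008,-0.0006,0,0,0,-0.1,-1],[0,0,0,0,0,0,-1]]]'
python3 plan.py 489.4 -21 158.2 95.4 1 | head -3
```

```text
time: 8.2
tool_pos: [490.6, -13.0, 158.7]
orientation: [-0.0, 0.674, 0.739, 0.001]
wrist_force: [0.7, 0.3, 1.6]
finger_gap: 58.8
yaw now 95.3
[-0.0079 -0.0019  0.0005] [ 0.08 -0.11 -0.1 ]
```

```bash

python3 -m creep '[[[-0.0045,-0.001,0.0003,0,0,-0.1,-1],[-0.003,-0.0005,0.0002,0,0,0,-1],[0,0,0,0,0,0,-1],[0,0,0,0,0,0,-1]]]'
python3 plan.py 489.4 -21 158.2 95.4 1 | head -3
python3 - <<'E'
from h import *
o,im=shot('side','s3.png');cv2.imwrite('pics/s3z.png',cv2.resize(im[190:270,270:390],None,fx=6.5,fy=6.5,interpolation=cv2.INTER_CUBIC))
o,im=shot('scene','c3.png');cv2.imwrite('pics/c3z.png',cv2.resize(im[150:230,160:300],None,fx=5.7,fy=5.7,interpolation=cv2.INTER_CUBIC))
o,im=shot('wrist','w5.png')
E
```

```text
time: 8.7
tool_pos: [490.2, -20.5, 158.8]
orientation: [-0.0, 0.673, 0.74, 0.002]
wrist_force: [0.1, 3.5, 4.6]
finger_gap: 58.8
yaw now 95.41
[-0.0004 -0.0008  0.0006] [ 0.14 -0.15  0.01]
```

View pics/s3z.png

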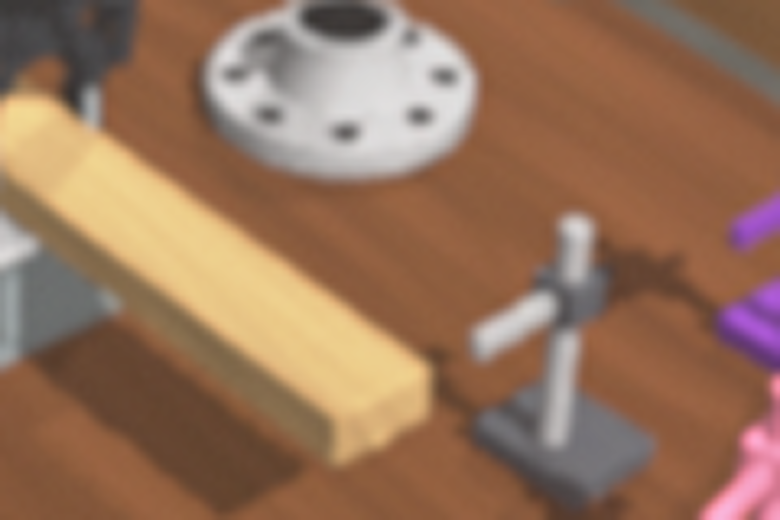

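View pics/c3z.png

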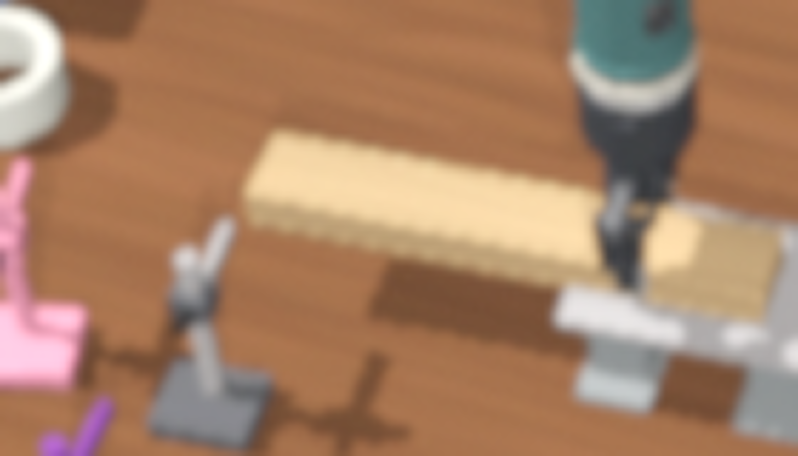

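View pics/w5.png

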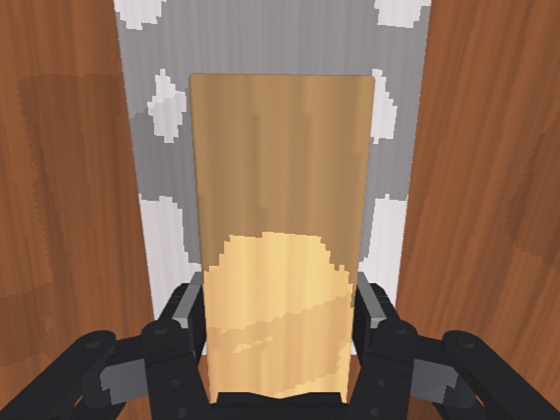

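The side and scene views show the batten flat in the grip, with the pointer tip beside its leading end and a clear gap between them. The wrist view shows the trailing end at row 74 between (190) and (374). I'll check the alignment along the batten from all three.

```bash
python3 - <<'E'
from h import *
o=ctrl.observe()
a=np.radians(95.4);d=np.array([np.cos(a),np.sin(a)]);n=np.array([np.sin(a),-np.cos(a)])
S=np.array([485.1,23.9]);tip0=np.array([573.7,-286.5])
f=lambda P:((P[:2]-S)@d, (P[:2]-S)@n)
print('tip wrist',np.round(f(tip0),1))
for l,c,pts in(('side','side',((321.2,253.4,110),(336.2,246.9,110),(343.8,243.5,106))),('scene','scene',((208.2,172.8,110),(203.3,184.2,110),(200,189,112)))):
    for u,v,z in pts: print(l,np.round(f(onz(c,u,v,z)),1))
for u,v in((190,74),(374,75)):
    P=onz('wrist',u,v,110,o);print('trail',np.round(f(P),1), 'lead=',(f(P)[0]-360).round(1))
t,e=cross(ray('side',343.8,243.5),ray('scene',200,189));print('tip tri',t.round(1),e.round(1),np.round(f(t),1))
print(proj('side',[573.7,-286.5,106]),proj('scene',[573.7,-286.5,112]))
E
```

```text
tip wrist [-317.4   59. ]
side [-317.4  -32.4]
side [-323.4   23.7]
side [-322.8   57.3]
scene [-311.4  -29.1]
scene [-308.1   32.7]
scene [-310.3   60.9]
trail [ 43.5 -26.4] lead= -316.5
trail [43.2 32.3] lead= -316.8
tip tri [ 571.9 -286.6  104. ] 8.6 [-317.3   57.2]
(np.float64(342.91426825565406), np.float64(242.43283283800955)) (np.float64(198.44724902877135), np.float64(188.29244636026624))
```

```bash
python3 -m creep '[[[0,0,0.0003,0,0,0,-1],[0,0,0,0,0,0,-1],[0,0,0,0,0,0,-1]]]'; python3 -c "
from station import ctrl
print(ctrl.observe()['qvel'].round(4));print(ctrl.sign_off())"
```

```text
time: 9.22
tool_pos: [490.2, -20.5, 158.8]
orientation: [-0.0, 0.673, 0.74, 0.002]
wrist_force: [-0.3, 2.5, 3.4]
finger_gap: 59.0
[ 0.0007 -0.0008 -0.0013 -0.0009  0.0006  0.0003]
the job is handed in; nothing more can be done
None
```

I gripped the batten across its width, about 92 mm behind its centre, and slid it about 158 mm along the stand towards the gauge, straightening it by about 3.4° on the way. I handed the job in at 9.2 s, still holding it with the 60 N grip set.

**Last checks:**
- **Leading end against pointer tip:** the wrist camera put them 0.7 mm apart, the scene camera about 0.5 mm and the side camera about 2.4 mm. All three are inside the 8 mm allowed.
- **Disagreement between cameras:** the side and scene cameras placed the tip 5–7 mm to opposite sides of the wrist value along the stand, and their two sight lines missed each other by 8.6 mm. I took this for reading error in the coarse views and relied on the difference within each view.
- **Position on the stand:** by the gripper's own angle the batten is straight along the stand to about 0.1°. It is about 3 mm off centre and clears the pointer by about 27 mm.
- **Flatness:** I judged it from the pictures and the steady tool height (158.5 mm at the grip, 158.8 mm at the end), as I had no direct tilt measurement.
- **Holding:** the arm was at rest, with about 3 N upward on the wrist, which fits the gripper holding the tail down on the stand.
- **Bystanders:** nothing on the path came near the tin, tape, flange or square. I did not measure their positions again at the end.

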